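# Feed a tray with a test block through a gated chute

### The arm

A 6-joint arm with a two-finger parallel gripper is mounted at the origin on a cart in front of the work surface, level with it; the furniture and walls round the work are solid. World frame = base frame: x ahead of the robot, y to its left, z up, the work surface at z = 0. Lengths are in m, angles in degrees, forces in N, time in s.
With the tool pointing down it reaches from about 0.375 to 0.9 m from the base axis. Payload 3.1 kg.
Tool frame: the origin (TCP) lies at the very end of the fingers, on their centre line; the grasp point (between the pads) lies 19 mm behind it (grasp_offset is the distance from the TCP to the grasp point, in m); z points along the fingers, y is the direction in which the jaws open and shut (so a half turn about z gives the same grasp; the last joint's range is limited). The gripper opens to 87 mm and grips with 3 to 60 N. Pads are 19 mm wide; open, the fingers measure 117 mm over their backs; the gripper's body (75 mm by 190 mm) begins 51 mm behind the grasp point.
Start: joints at [62.653, 30.224, 82.088, -0, 67.689, -10.227], TCP at [0.184, 0.597, 0.223] pointing down, gripper open.
Joint ranges: [-176.69, 176.69], [-43.24, 126.21], [12.49, 139.97], [-82, 262], [0, 151.66], [-163.58, 163.58]. Speed limits (degrees/s): [159.86, 159.86, 180, 180, 180, 180].

### API

Orientations are given as a 3x3 rotation matrix whose columns are the frame's x, y, z axes.
In Python, from rig import * gives the robot as it stands. The module is installed in compiled form; this text tells all that it offers.
- The arm moves only by the tool play_rows, never from a script. Its argument "plan" is a list that holds one entry, the list of rows, each a list of 7 numbers: the shift along the world's x, y, z each as a share of 5 cm, from -1 to 1, then the turn, a rotation vector about the world's x, y, z each as a share of pi rad, from -1 to 1, then the gripper's target within -1 to 1 (fully open at 1, half-way at 0, shut at -1). A call has 1 to 12 rows; each row shifts and turns the commanded pose from where the row before left it; what a row does not reach is not made up. A row lasts 1/10 s, in which the tool goes at most 50 mm and 8.59 degrees, less where a joint would pass 70% of its speed; a pose out of reach is approached as far as the arm can. A call with a number of a shift or a turn outside -1 to 1 is refused whole. A call with a gripper value outside its range is refused whole. The fingers move at their own pace and stop on an object; the grip force is fixed at half the most. Time passes only in rows, so rows that do not move let the fingers close. It gives the time, the measured TCP pose, the force and the opening at its end, in the units of the state.
- read_state(): the state, without advancing time (a new reading comes with each control period).
- capture(name): name is "side" or "top" or "wrist"; returns the picture (384x512x3 uint8, red, green, blue); there is no depth.
- camera_params(name): a dict with "intrinsics" (3x3 intrinsics, pixels), "R" (3x3) and "t" (3): a world point X has camera coordinates R X + t; the wrist camera has in their place "mount" (4x4, takes a point from camera to tool coordinates, whose origin is the TCP and whose axes are the flange's). Camera axes: x right, y down, z forward; pixel columns grow to the right and rows downward; lengths in m; the calibration is good to about 2 mm. A picture is of the moment at which its call begins: read the wrist's pose just before it. camera_params takes no time and is no camera call.
- hand_in(): hands the job in, once; it reports no verdict.
The state is a dict: "time_s": time; "joint_positions": joint angles; "qvel": joint speeds; "tau": joint torques, N m; "position": TCP position; "tcp_rot": TCP orientation; "force": force on the tool from outside, world axes, zero at the start; "moment": the same for the moment, N m; "opening": opening from 0.0 (shut) to 1.0 (fully open).
Only numpy, scipy, OpenCV 4.12 (cv2) and the standard library are available. Lean on these libraries where they do the work, as an engineer would, in place of code of your own. Each camera call takes 0.05 s, during which the arm holds its last target. There are 200 camera calls.

### The job

A tray with a hardness test block in it waits in the feed chute, in front of the sprung gate bar that stands up across the way. With one fingertip press the gate's long black press bar down as far as it goes and keep it down while you push the tray along the chute over the lowered gate, until the tray is fully home against the end stop; then lift the hand clear, so that the gate springs up again behind the tray. Only push: do not lift or tip the tray, keep the block in it, do not let the gate up under the tray, and leave the ring, the carton and the pin beside the chute alone.

Things in the scene. Friction and masses are not known exactly. Their poses are not given: they have to be found in the camera images.
- chute: Fixed feed chute, 305 mm long. Origin on the bench top, midway across, at the gate; its x axis is the pushing direction, y left, z up. Aluminium floor from x = -170 mm (open mouth) to the end stop (near face x = +130, top z = 35 mm); its top is at z = 14 mm before the gate, 13 mm past it. Side walls: inner faces at y = +/-39.5 mm (+/-41 mm past the gate), 4 mm thick, tops at z = 28 mm. Open above.
- gate (a joint): Gate angle, rad: 0 = up (free), 0.22 = pressed down to its stop, below the floor. 8 mm thick steel bar across the chute (chute x -4 to +4 mm), hinged along x at chute y = +54, z = 8.5 mm; free, it slopes up to the right, top 33 mm above the bench at the right wall. Sprung: 1 to 3 N on the press bar lowers it, it rises when let go. Pushing the tray on it does not open it.
- bar_mid (a point): Black press bar on the gate's right end, outside the right wall, parallel to the chute: 220 mm long (chute x -185 to +35 mm), 34 mm wide (chute y -48 to -82 mm when down), 5 mm thick. Its top is 48 mm above the bench when free (tilted 0.22 rad, outer edge higher), 22 mm when down. A fingertip can press it anywhere and slide along it. This point: middle of its top face, at chute x = -75 mm.
- tray: Loose open grey parts tray, 110 mm long, 75 mm wide, 22 mm high, walls 2 mm; 50 g. Origin at the centre of its underside; its own y axis is its long side, which lies along the chute. Starts on the chute floor before the gate. Home (front against the end stop), its origin is at x = +75 mm and its rear wall at x = +20 mm in the chute frame.
- block: Round steel test block lying loose in the tray, 60 mm diameter, 10 mm high, about 0.22 kg. Origin at the centre of its underside.
- ring_l: Bystander: steel bearing ring, 90 mm diameter, 18 mm high, on the bench right of the chute; origin at the centre of its underside.
- carton: Bystander: small green carton 71 x 70 x 30 mm on the bench; origin at the centre of its underside.
- pin: Bystander: standing steel gauge pin, 12 mm diameter, 30 mm high; origin at the centre of its underside.

How it is judged (in metres and radians):
On the way, in this order (a step that is already met when the one before it is completed fails the run):
1. a finger holds the press bar down while the tray is still before the gate (value of joint gate above 0.17 rad and contact force between the fingers and gate above 0.4 N and x of tray in the frame of chute below -0.057 m), for 0.2 s.
2. the tray is wholly past the gate while a finger still holds the press bar down (value of joint gate above 0.15 rad and contact force between the fingers and gate above 0.3 N and x of tray in the frame of chute above 0.061 m), for 0.1 s.
At the end, for the whole second after the job is handed in: The tray lies flat on the chute floor, its front within 6 mm of the end stop, the block flat inside it; the gate has sprung up again behind it (joint under 0.03 rad); all at rest (x of tray in the frame of chute between 0.069 and 0.079 m and z of tray in the frame of chute between 0.01 and 0.016 m and angle between tray's own z axis and vertical below 0.05 rad and value of joint gate below 0.03 rad and horizontal distance between block and tray below 0.03 m and z of block in the frame of tray below 0.006 m and linear speed of tray below 0.01 m/s); the robot touches nothing.
It fails at once if the tray is lifted or tipped (z of tray in the frame of chute above 0.026 m or angle between tray's own z axis and vertical above 0.2 rad).
It fails at once if the block is lifted out of the tray (z of block in the frame of tray above 0.012 m).
It fails at once if the gate is let up under the tray (x of tray in the frame of chute between -0.045 and 0.055 m and value of joint gate below 0.15 rad).
It fails at once if the ring, the carton or the pin is disturbed (distance of any of ring_l, carton, pin from where it was at the start of the episode above 0.02 m).
It also fails if it takes over 69 s, if anything falls off the work surface, if the arm or the gripper's body presses on something with over 40 N, if the wrist force passes 120 N, or if a joint passes its speed limit or range.

## Working session

There is one attempt and no reset: what is moved stays moved. The work goes in short steps, Python scripts to look and compute and a tool call to move; the robot and the scene stay as the last step left them, time stands still between calls to the robot, and variables do not carry over. Pictures are saved under pics/ and viewed, about 8 in all and at most 12, crops included, and the job is handed in when it is done.

Besides the shell and the picture viewer there is one more tool, called by a JSON object that holds its "name" and its "arguments", one argument or row to a line. play_rows: Moves the arm, as the interface text tells. Its arguments: {"type":"object","properties":{"plan":{"type":"array"}},"required":["plan"]}

```bash
mkdir -p pics
python3 - <<'E'
from rig import *
import cv2,numpy as np
s=read_state();print(s['time_s'],s['position'],s['opening'],s['force'])
for n in("top","side"):
    p=camera_params(n);print(n,p['intrinsics'],p['R'],p['t'])
    cv2.imwrite(f"pics/{n}0.png",capture(n)[:,:,::-1])
print(camera_params("wrist"))
E
```

```text
0.0 [0.1836183  0.59664852 0.22157478] 0.9971793673138414 [-0.33946634 -0.73480164  0.30062889]
top [[389.68850368   0.         257.08716521]
 [  0.         389.68850368 190.99838499]
 [  0.           0.           1.        ]] [[-0.01370625 -0.99986463  0.00910287]
 [-0.99778883  0.01308454 -0.06516318]
 [ 0.06503525 -0.00997588 -0.9978331 ]] [0.0532519  0.50981067 1.08688068]
side [[350.37898524   0.         255.64484918]
 [  0.         350.37898524 195.59096276]
 [  0.           0.           1.        ]] [[ 0.90799017  0.41878823  0.01304857]
 [ 0.31671311 -0.66562235 -0.6757512 ]
 [-0.27431123  0.61770811 -0.73701428]] [-0.51087729 -0.08778702  1.00273226]
{'intrinsics': array([[309.45044753,   0.        , 251.47344799],
       [  0.        , 309.45044753, 197.36544552],
       [  0.        ,   0.        ,   1.        ]]), 'mount': array([[ 4.40055567e-04, -9.70080562e-01, -2.42782845e-01,
         6.54064695e-02],
       [ 9.99998714e-01,  8.01298836e-04, -1.38918144e-03,
        -6.82194605e-05],
       [ 1.54215953e-03, -2.42781922e-01,  9.70079667e-01,
        -1.62341948e-01],
       [ 0.00000000e+00,  0.00000000e+00,  0.00000000e+00,
         1.00000000e+00]])}
```

View pics/top0.png

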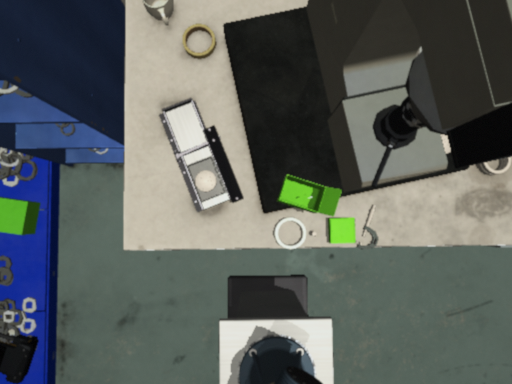

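View pics/side0.png

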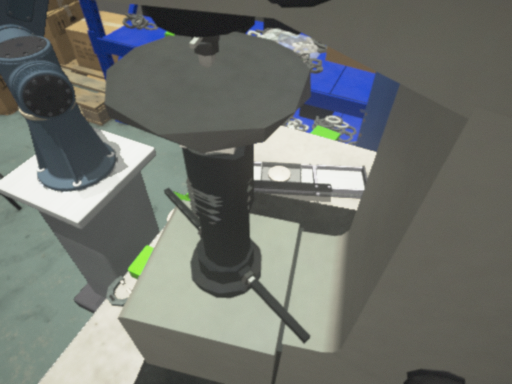

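Run:
```python
import cv2
a=cv2.imread("pics/top0.png")[85:225,140:260]
cv2.imwrite("pics/top0c.png",cv2.resize(a,None,fx=5,fy=5,interpolation=cv2.INTER_CUBIC)[:,:][0:700][:, :][:600] if 0 else cv2.resize(a,None,fx=4.25,fy=4.25,interpolation=cv2.INTER_CUBIC))
```

```text
(no output)
```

View pics/top0c.png

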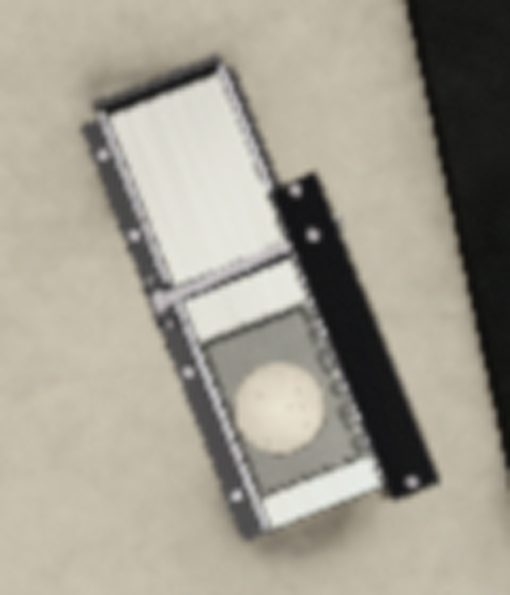

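```bash
cat > h.py <<'E'
import numpy as np, cv2
from rig import *
from scipy.optimize import least_squares
def proj(P,n="top"):
    p=camera_params(n);c=np.atleast_2d(P)@p['R'].T+p['t'];q=c@p['intrinsics'].T;return q[:,:2]/q[:,2:]
def ray(uv,z,n="top"):
    p=camera_params(n);uv=np.atleast_2d(uv);d=np.c_[uv,np.ones(len(uv))]@np.linalg.inv(p['intrinsics']).T@p['R'];o=-p['R'].T@p['t']
    return o+d*((z-o[2])/d[:,2])[:,None]
def W(c,P):
    P=np.atleast_2d(P);k,s=np.cos(c[2]),np.sin(c[2]);return np.c_[c[0]+k*P[:,0]-s*P[:,1],c[1]+s*P[:,0]+k*P[:,1],P[:,2]]
def inv(c,P):
    P=np.atleast_2d(P);k,s=np.cos(c[2]),np.sin(c[2]);a,b=P[:,0]-c[0],P[:,1]-c[1];return np.c_[k*a+s*b,-s*a+k*b,P[:,2]]
def g(x,y,z,a=.22):  # gate point, given coordinates when down
    y,z=y-54,z-8.5
    return [x/1e3,(54+y*np.cos(a)+z*np.sin(a))/1e3,(8.5-y*np.sin(a)+z*np.cos(a))/1e3]
E
python3 - <<'E'
from h import *
px=np.array([[275,190],[315,173],[437,483],[393,497],[265,528],[383,487],[97,103],[220,60]])/4.25+[140,85]-.4
M=np.array([g(35,-48,22),g(35,-82,22),g(-185,-82,22),g(-185,-48,22),[-.17,.0395,.014],[-.17,-.0395,.014],[.135,.045,.035],[.135,-.045,.035]])
f=lambda c:(proj(W(c,M))-px)
r=least_squares(lambda c:f(c).ravel(),[.6,.2,.3]);c=r.x
print(c,np.degrees(c[2]));print(f(c).round(1))
t=np.array([[205,343],[308,305],[262,495],[368,455]])/4.25+[140,85]-.4
print("tray",inv(c,ray(t,.036)).round(4)); print("block",inv(c,ray(np.array([[280,407]])/4.25+[140,85]-.4,.026)))
np.save("c.npy",c)
for n,p in dict(bar=g(-150,-65,22,0),mid=g(-75,-65,22),rear=[-.18,0,.03],home=[.02,0,.03]).items():
    w=W(c,[p])[0];print(n,w.round(3),np.hypot(*w[:2]).round(3))
for n,u in dict(ring=(290,233),pin=(313,233),carton=(341,231)).items(): w=ray(u,.02);print(n,w,inv(c,w))
print(read_state()['tcp_rot'])
E
```

```text
[0.63446912 0.22199421 0.35894075] 20.56579030264395
[[-1.1  0.2]
 [ 0.4 -0.7]
 [ 0.4  0.3]
 [-0.4  1.6]
 [ 1.3  0.2]
 [-0.4 -0.3]
 [-0.6 -0.2]
 [ 0.4 -1.4]]
tray [[-0.0418  0.0335  0.036 ]
 [-0.0429 -0.0383  0.036 ]
 [-0.1487  0.0342  0.036 ]
 [-0.1494 -0.0396  0.036 ]]
block [[-0.09777046  0.00357715  0.026     ]]
bar [0.517 0.108 0.022] 0.528
mid [0.585 0.14  0.048] 0.602
rear [0.466 0.159 0.03 ] 0.492
home [0.653 0.229 0.03 ] 0.692
ring [[ 0.39100911 -0.04422801  0.02      ]] [[-0.32146342 -0.16373244  0.02      ]]
pin [[ 0.39009906 -0.1088066   0.02      ]] [[-0.34500082 -0.22387572  0.02      ]]
carton [[ 0.39457793 -0.1876726   0.02      ]] [[-0.36851165 -0.2992889   0.02      ]]
[[-9.55686766e-01  2.94384074e-01 -9.06949082e-04]
 [ 2.94385266e-01  9.55685198e-01 -1.76580715e-03]
 [ 3.46932311e-04 -1.95455097e-03 -9.99998030e-01]]
```

{"name": "play_rows", "arguments": {
  "plan": [
    [[0.5,-0.77,0,0,0,0.0174,0.22],[0.5,-0.77,0,0,0,0.0174,0.22],[0.5,-0.77,0,0,0,0.0174,0.22],[0.5,-0.77,0,0,0,0.0174,0.22],[0.5,-0.77,0,0,0,0.0174,0.22],[0.5,-0.77,0,0,0,0.0174,0.22],[0.5,-0.77,0,0,0,0.0174,0.22],[0.5,-0.77,0,0,0,0.0174,0.22],[0.5,-0.77,0,0,0,0.0174,0.22],[0.5,-0.77,0,0,0,0.0174,0.22],[0.5,-0.77,0,0,0,0.0174,0.22],[0.5,-0.77,0,0,0,0.0174,0.22]]
  ]
}}

```text
time_s: 1.3
position: [0.4844, 0.1336, 0.2223]
tcp_rot: [[-0.936, -0.351, -0.001], [-0.351, 0.936, 0.0], [0.0, 0.0, -1.0]]
force: [0.7, -0.4, 0.2]
opening: 0.608
```

```bash
cat >> h.py <<'E'
def wproj(P,s):
    p=camera_params("wrist");T=np.asarray(s['tcp_rot']);m=p['mount'];X=(np.atleast_2d(P)-s['position'])@T
    c=(X-m[:3,3])@m[:3,:3];q=c@p['intrinsics'].T;return q[:,:2]/q[:,2:]
def wray(uv,z,s):
    p=camera_params("wrist");T=np.asarray(s['tcp_rot']);m=p['mount'];uv=np.atleast_2d(uv)
    d=np.c_[uv,np.ones(len(uv))]@np.linalg.inv(p['intrinsics']).T@m[:3,:3].T@T.T;o=T@m[:3,3]+s['position']
    return o+d*((z-o[2])/d[:,2])[:,None]
def st(c=None):
    s=read_state();c=np.load('c.npy') if c is None else c;T=np.asarray(s['tcp_rot'])
    print(s['time_s'],'chute',inv(c,s['position'])[0].round(4),'yaw err',np.degrees(np.arctan2(-T[0,1],T[1,1])-c[2]).round(2),'F',np.round(s['force'],2),'op',round(s['opening'],3));return s
E
python3 - <<'E'
from h import *
s=st();cv2.imwrite("pics/w1.png",cv2.resize(capture("wrist")[:,:,::-1],(768,576),interpolation=cv2.INTER_CUBIC))
E
```

```text
1.3 chute [-0.1716 -0.0301  0.2223] yaw err 0.01 F [ 0.66 -0.37  0.25] op 0.608
```

View pics/w1.png

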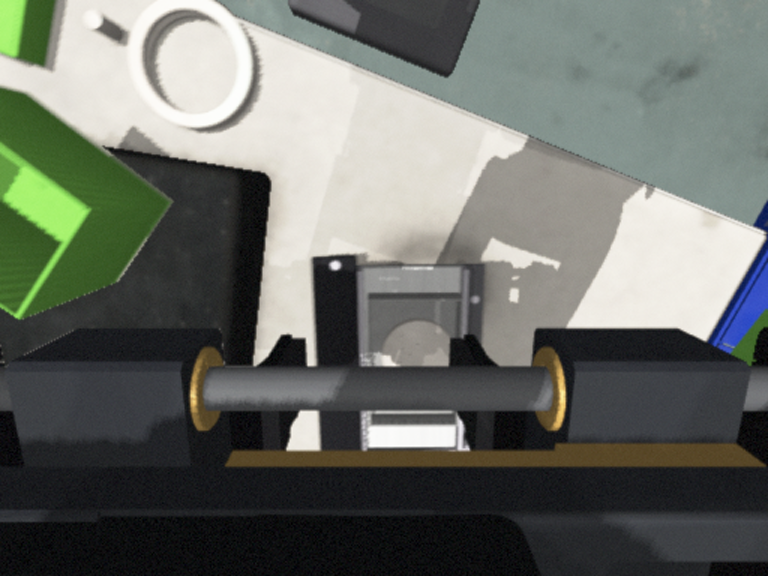

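Run:
```python
from h import *
s=st();c=np.load('c.npy')
f=lambda u,z:inv(c,wray(np.array(u)/1.5,z,s)).round(4)
print("bar corner",f([[314,257]],.0553),g(-185,-82,22),f([[357,257]],.0478-.0),g(-185,-48,22))
print("mouth",f([[360,266],[467,266]],.014))
print("tray rear top",f([[369,293],[463,293]],.036))
print("walls tops outer/inner R?",f([[485,265],[470,265]],.028))
print("fingertip proj",(wproj(W(c,[[-.1716,-.1,.03]]),s)*1.5))
```

```text
1.35 chute [-0.1681 -0.0374  0.2227] yaw err -0.09 F [ 3.81 -3.44  0.64] op 0.61
bar corner [[-0.1797 -0.0846  0.0553]] [-0.185, np.float64(-0.07577595319737061), np.float64(0.0513538443049614)] [[-0.1784 -0.0541  0.0478]] [-0.185, np.float64(-0.04259543992013003), np.float64(0.04393403712021185)]
mouth [[-0.1655 -0.0535  0.014 ]
 [-0.1655  0.0331  0.014 ]]
tray rear top [[-0.1483 -0.0458  0.036 ]
 [-0.1484  0.0269  0.036 ]]
walls tops outer/inner R? [[-0.1689  0.0444  0.028 ]
 [-0.1689  0.0328  0.028 ]]
fingertip proj [[299.10607484 261.94824319]]
```

{"name": "play_rows", "arguments": {
  "plan": [
    [[0,0,0,0,0,0,0.22],[0,0,0,0,0,0,0.22],[0,0,0,0,0,0,0.22],[0,0,0,0,0,0,0.22],[0,0,0,0,0,0,0.22]]
  ]
}}

```text
time_s: 1.85
position: [0.4833, 0.1363, 0.2226]
tcp_rot: [[-0.936, -0.351, -0.0], [-0.351, 0.936, 0.0], [0.0, 0.0, -1.0]]
force: [-0.2, -0.9, 0.4]
opening: 0.61
```

Run:
```python
from h import *
s=st();c=np.load('c.npy');print(s['position'],W(c,[[-.166,-.031,.1]])[0]-s['position'])
```

```text
1.85 chute [-0.1717 -0.0271  0.2226] yaw err 0.01 F [-0.25 -0.89  0.44] op 0.61
[0.48326686 0.1363468  0.22260082] [ 0.0066713  -0.00168987 -0.12260082]
```

{"name": "play_rows", "arguments": {
  "plan": [
    [[0.134,-0.034,-0.394,0,0,0,0.22],[0,0,-0.394,0,0,0,0.22],[0,0,-0.394,0,0,0,0.22],[0,0,-0.394,0,0,0,0.22],[0,0,-0.394,0,0,0,0.22],[0,0,-0.394,0,0,0,0.22],[0,0,-0.394,0,0,0,0.22],[0,0,-0.394,0,0,0,0.22],[0,0,0,0,0,0,0.22],[0,0,0,0,0,0,0.22],[0,0,0,0,0,0,0.22],[0,0,0,0,0,0,0.22]]
  ]
}}

```text
time_s: 3.05
position: [0.4914, 0.1338, 0.066]
tcp_rot: [[-0.937, -0.35, 0.002], [-0.35, 0.937, 0.0], [-0.002, -0.001, -1.0]]
force: [0.0, -0.4, -0.2]
opening: 0.606
```

Run:
```python
from h import *
s=st();
a=capture("top")[:,:,::-1];w=capture("wrist")[:,:,::-1]
a=cv2.resize(a[85:245,130:270],None,fx=3,fy=3,interpolation=cv2.INTER_CUBIC)
w=cv2.resize(w,(int(480*.75),480))if 0 else cv2.resize(w[:,140:360],None,fx=1.25,fy=1.25)
cv2.imwrite("pics/2.png",np.hstack([a,w]))
```

```text
3.05 chute [-0.1649 -0.0323  0.066 ] yaw err -0.09 F [ 0.02 -0.45 -0.25] op 0.606
```

View pics/2.png

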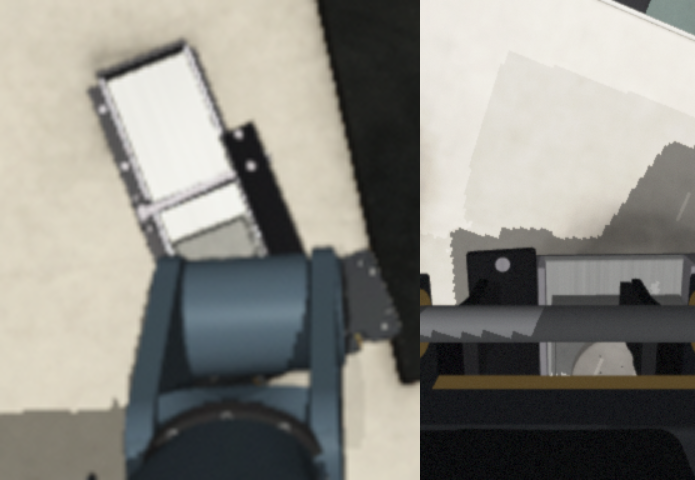

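Run:
```python
from h import *
s=st();c=np.load('c.npy')
f=lambda u,z:inv(c,wray((np.array(u)-[420,0])/1.25+[140,0],z,s)).round(4)
print("bar",f([[467,252]],.051),f([[536,250]],.0445),"exp",g(-185,-82,22),g(-185,-48,22))
print("mouth",f([[540,256],[690,256]],.028),"tray",f([[552,296],[680,294]],.036))
tips=[[-.1649,-.0323-y,.066] for y in(.0265,.0415,-.0265,-.0415)]
print("tips",wproj(W(c,tips),s)*1.25+[420-175,0])
```

```text
3.15 chute [-0.1651 -0.0324  0.0658] yaw err -0.1 F [0.38 0.17 0.27] op 0.607
bar [[-0.184  -0.0767  0.051 ]] [[-0.1832 -0.0444  0.0445]] exp [-0.185, np.float64(-0.07577595319737061), np.float64(0.0513538443049614)] [-0.185, np.float64(-0.04259543992013003), np.float64(0.04393403712021185)]
mouth [[-0.1756 -0.0434  0.028 ]
 [-0.1756  0.0371  0.028 ]] tray [[-0.1559 -0.0369  0.036 ]
 [-0.157   0.0307  0.036 ]]
tips [[501.6080852  301.72057654]
 [468.14814057 301.73677253]
 [619.92850805 301.66330459]
 [653.44241421 301.64708248]]
```

{"name": "play_rows", "arguments": {
  "plan": [
    [[-0.094,-0.036,0,0,0,0,0.22],[0,0,-0.14,0,0,0,0.22],[0,0,-0.14,0,0,0,0.22],[0,0,-0.14,0,0,0,0.22],[0,0,-0.14,0,0,0,0.22],[0,0,-0.14,0,0,0,0.22],[0,0,-0.14,0,0,0,0.22],[0,0,0,0,0,0,0.22],[0,0,0,0,0,0,0.22],[0,0,0,0,0,0,0.22]]
  ]
}}

```text
time_s: 4.15
position: [0.4863, 0.1317, 0.0229]
tcp_rot: [[-0.937, -0.35, 0.001], [-0.35, 0.937, -0.0], [-0.0, -0.0, -1.0]]
force: [-0.4, -1.3, 1.8]
opening: 0.61
```

Run:
```python
from h import *
s=st()
```

```text
4.15 chute [-0.1705 -0.0325  0.0229] yaw err -0.1 F [-0.4  -1.34  1.77] op 0.61
```

{"name": "play_rows", "arguments": {
  "plan": [
    [[0,0,-0.03,0,0,0,0.22],[0,0,-0.03,0,0,0,0.22],[0,0,0,0,0,0,0.22],[0,0,0,0,0,0,0.22],[0,0,0,0,0,0,0.22],[0,0,0,0,0,0,0.22]]
  ]
}}

```text
time_s: 4.75
position: [0.4863, 0.1317, 0.0215]
tcp_rot: [[-0.937, -0.35, 0.002], [-0.35, 0.937, -0.0], [-0.001, -0.001, -1.0]]
force: [-0.4, -1.8, 15.0]
opening: 0.609
```

Run:
```python
from h import *
s=st();a=capture("side")[:,:,::-1];a=cv2.resize(a[140:230,220:400],None,fx=4,fy=4,interpolation=cv2.INTER_CUBIC);cv2.imwrite("pics/3.png",a)
```

```text
4.75 chute [-0.1705 -0.0325  0.0215] yaw err -0.08 F [-0.43 -1.81 15.01] op 0.609
```

View pics/3.png

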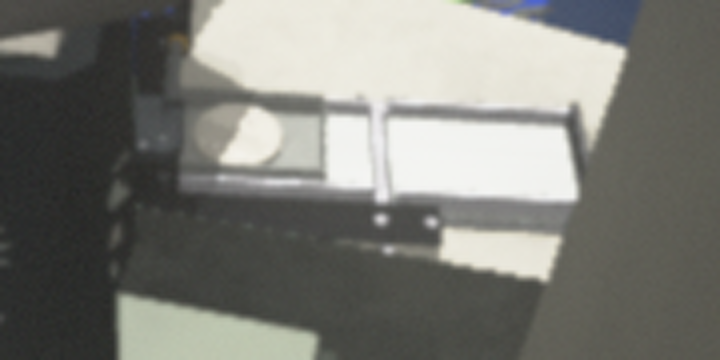

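{"name": "play_rows", "arguments": {
  "plan": [
    [[0.056,0.021,0.012,0,0,0,0.22],[0.056,0.021,0,0,0,0,0.22],[0.056,0.021,0,0,0,0,0.22],[0.056,0.021,0,0,0,0,0.22],[0.112,0.042,0,0,0,0,0.22],[0.112,0.042,0,0,0,0,0.22],[0.112,0.042,0,0,0,0,0.22],[0.112,0.042,0,0,0,0,0.22],[0.056,0.021,0,0,0,0,0.22],[0,0,0,0,0,0,0.22],[0,0,0,0,0,0,0.22]]
  ]
}}

```text
time_s: 5.9
position: [0.5041, 0.1423, 0.0209]
tcp_rot: [[-0.936, -0.35, -0.038], [-0.35, 0.937, -0.006], [0.037, 0.008, -0.999]]
force: [-23.9, -14.4, 31.8]
opening: 0.609
```

Run:
```python
from h import *
s=st();a=capture("side")[:,:,::-1];a=cv2.resize(a[140:230,220:400],None,fx=4,fy=4,interpolation=cv2.INTER_CUBIC);cv2.imwrite("pics/4.png",a)
```

```text
5.9 chute [-0.1501 -0.0288  0.0209] yaw err -0.05 F [-23.9  -14.36  31.79] op 0.609
```

View pics/4.png

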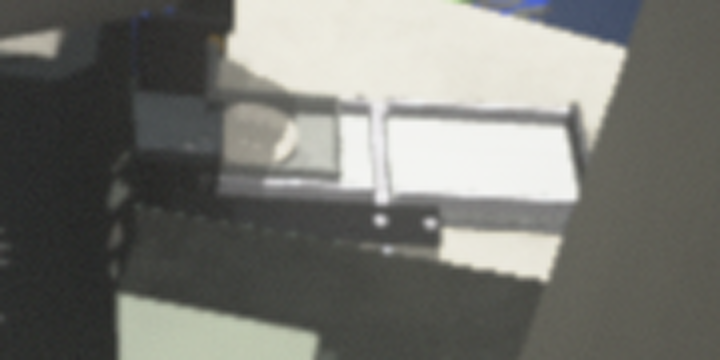

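{"name": "play_rows", "arguments": {
  "plan": [
    [[-0.112,-0.042,0,0,0,0,0.22],[-0.112,-0.042,0,0,0,0,0.22],[-0.112,-0.042,0,0,0,0,0.22],[0,0,0.015,0,0,0,0.22],[0,0,0,0,0,0,0.22],[0,0,0,0,0,0,0.22],[0,0,0,0,0,0,0.22]]
  ]
}}

```text
time_s: 6.65
position: [0.5038, 0.1405, 0.022]
tcp_rot: [[-0.937, -0.349, -0.003], [-0.349, 0.937, 0.002], [0.002, 0.002, -1.0]]
force: [-3.0, 4.9, 8.6]
opening: 0.609
```

Run:
```python
from h import *
s=st();print(s['tcp_rot'])
```

```text
6.65 chute [-0.1509 -0.0304  0.022 ] yaw err -0.16 F [-3.    4.92  8.62] op 0.609
[[-0.93722413 -0.34871828 -0.00254689]
 [-0.34872283  0.93722449  0.00162782]
 [ 0.00181936  0.00241379 -0.99999543]]
```

{"name": "play_rows", "arguments": {
  "plan": [
    [[0,0,0.01,0,0,0,0.22],[0,0,0,0,0,0,0.22],[0,0,0,0,0,0,0.22],[0,0,0,0,0,0,0.22]]
  ]
}}

```text
time_s: 7.05
position: [0.5039, 0.1404, 0.0221]
tcp_rot: [[-0.937, -0.349, -0.003], [-0.349, 0.937, 0.002], [0.002, 0.002, -1.0]]
force: [-2.3, 4.2, 7.1]
opening: 0.609
```

Run:
```python
from h import *
s=st()
```

```text
7.05 chute [-0.1509 -0.0305  0.0221] yaw err -0.15 F [-2.27  4.24  7.15] op 0.609
```

{"name": "play_rows", "arguments": {
  "plan": [
    [[0,0,0.02,0,0,0,0.22],[0,0,0,0,0,0,0.22],[0.056,0.021,0,0,0,0,0.22],[0.056,0.021,0,0,0,0,0.22],[0,0,0,0,0,0,0.22],[0,0,0,0,0,0,0.22],[0,0,0,0,0,0,0.22]]
  ]
}}

```text
time_s: 7.75
position: [0.5081, 0.1407, 0.0224]
tcp_rot: [[-0.937, -0.35, -0.007], [-0.35, 0.937, -0.001], [0.007, 0.002, -1.0]]
force: [-4.9, -1.6, 4.8]
opening: 0.608
```

Run:
```python
from h import *
s=st()
```

```text
7.75 chute [-0.1469 -0.0317  0.0224] yaw err -0.07 F [-4.89 -1.62  4.83] op 0.608
```

{"name": "play_rows", "arguments": {
  "plan": [
    [[0.056,0.021,0.006,0,0,0,0.22],[0.056,0.021,0,0,0,0,0.22],[0.056,0.021,0,0,0,0,0.22],[0.056,0.021,0,0,0,0,0.22],[0,0,0,0,0,0,0.22],[0,0,0,0,0,0,0.22]]
  ]
}}

```text
time_s: 8.35
position: [0.5233, 0.1456, 0.0232]
tcp_rot: [[-0.937, -0.35, 0.002], [-0.35, 0.937, 0.0], [-0.002, -0.0, -1.0]]
force: [-1.3, -0.0, 1.6]
opening: 0.608
```

Run:
```python
from h import *
s=st()
```

```text
8.35 chute [-0.1309 -0.0324  0.0232] yaw err -0.11 F [-1.26 -0.03  1.6 ] op 0.608
```

{"name": "play_rows", "arguments": {
  "plan": [
    [[0,0,-0.012,0,0,0,0.22],[0,0,0,0,0,0,0.22],[0,0,0,0,0,0,0.22],[0,0,0,0,0,0,0.22]]
  ]
}}

```text
time_s: 8.75
position: [0.5233, 0.1456, 0.0228]
tcp_rot: [[-0.937, -0.35, 0.002], [-0.35, 0.937, 0.0], [-0.002, -0.001, -1.0]]
force: [1.8, 0.7, 2.2]
opening: 0.61
```

Run:
```python
from h import *
s=st();a=capture("side")[:,:,::-1];a=cv2.resize(a[140:230,220:400],None,fx=4,fy=4,interpolation=cv2.INTER_CUBIC);cv2.imwrite("pics/5.png",a)
```

```text
8.75 chute [-0.1309 -0.0325  0.0228] yaw err -0.11 F [1.79 0.71 2.23] op 0.61
```

View pics/5.png

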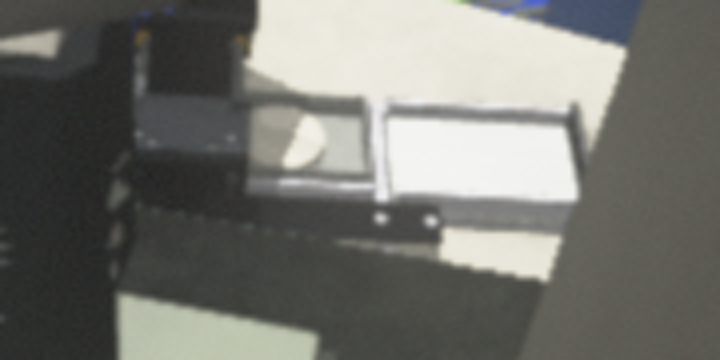

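{"name": "play_rows", "arguments": {
  "plan": [
    [[0.056,0.021,-0.006,0,0,0,0.22],[0.056,0.021,0,0,0,0,0.22],[0.056,0.021,0,0,0,0,0.22],[0.056,0.021,0,0,0,0,0.22],[0.056,0.021,0,0,0,0,0.22],[0.056,0.021,0,0,0,0,0.22],[0,0,0,0,0,0,0.22]]
  ]
}}

```text
time_s: 9.5
position: [0.5326, 0.1505, 0.022]
tcp_rot: [[-0.937, -0.35, -0.014], [-0.35, 0.937, -0.002], [0.014, 0.003, -1.0]]
force: [-9.2, -4.0, 11.6]
opening: 0.613
```

Run:
```python
from h import *
s=st()
```

```text
9.5 chute [-0.1205 -0.0311  0.022 ] yaw err -0.06 F [-9.21 -4.   11.6 ] op 0.613
```

{"name": "play_rows", "arguments": {
  "plan": [
    [[0.056,0.021,0.004,0,0,0,0.22],[0.056,0.021,0,0,0,0,0.22],[0.056,0.021,0,0,0,0,0.22],[0.056,0.021,0,0,0,0,0.22],[0,0,0,0,0,0,0.22],[0,0,0,0,0,0,0.22]]
  ]
}}

```text
time_s: 10.1
position: [0.5455, 0.1552, 0.0221]
tcp_rot: [[-0.937, -0.35, -0.01], [-0.35, 0.937, -0.002], [0.01, 0.002, -1.0]]
force: [-7.1, -3.0, 7.3]
opening: 0.61
```

Run:
```python
from h import *
s=st()
```

```text
10.1 chute [-0.1068 -0.0313  0.0221] yaw err -0.09 F [-7.08 -3.01  7.27] op 0.61
```

{"name": "play_rows", "arguments": {
  "plan": [
    [[0.056,0.021,0.002,0,0,0,0.22],[0.056,0.021,0,0,0,0,0.22],[0.056,0.021,0,0,0,0,0.22],[0.056,0.021,0,0,0,0,0.22],[0.056,0.021,0,0,0,0,0.22],[0.056,0.021,0,0,0,0,0.22],[0.056,0.021,0,0,0,0,0.22],[0,0,0,0,0,0,0.22],[0,0,0,0,0,0,0.22]]
  ]
}}

```text
time_s: 11.0
position: [0.5656, 0.1625, 0.0222]
tcp_rot: [[-0.937, -0.35, -0.009], [-0.35, 0.937, -0.002], [0.009, 0.002, -1.0]]
force: [-6.6, -2.6, 6.9]
opening: 0.611
```

Run:
```python
from h import *
s=st();a=capture("side")[:,:,::-1];a=cv2.resize(a[140:230,220:400],None,fx=4,fy=4,interpolation=cv2.INTER_CUBIC);cv2.imwrite("pics/6.png",a)
```

```text
11.0 chute [-0.0853 -0.0315  0.0222] yaw err -0.09 F [-6.61 -2.57  6.86] op 0.611
```

View pics/6.png

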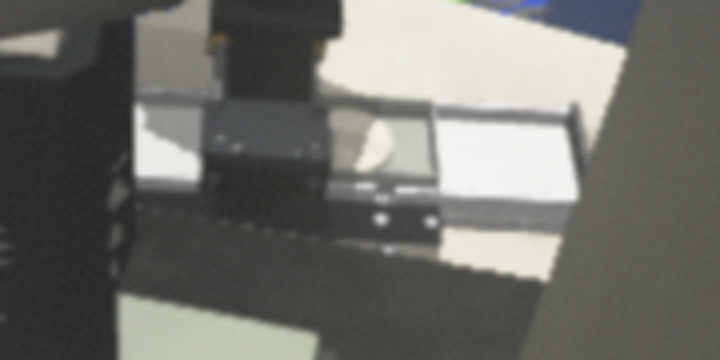

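{"name": "play_rows", "arguments": {
  "plan": [
    [[0.084,0.0315,0,0,0,0,0.22],[0.084,0.0315,0,0,0,0,0.22],[0.084,0.0315,0,0,0,0,0.22],[0.084,0.0315,0,0,0,0,0.22],[0.084,0.0315,0,0,0,0,0.22],[0.084,0.0315,0,0,0,0,0.22],[0.084,0.0315,0,0,0,0,0.22],[0.084,0.0315,0,0,0,0,0.22],[0.084,0.0315,0,0,0,0,0.22],[0.084,0.0315,0,0,0,0,0.22],[0,0,0,0,0,0,0.22]]
  ]
}}

```text
time_s: 12.15
position: [0.6087, 0.1784, 0.0222]
tcp_rot: [[-0.937, -0.35, -0.008], [-0.35, 0.937, -0.002], [0.008, 0.001, -1.0]]
force: [-4.9, -2.1, 5.6]
opening: 0.613
```

Run:
```python
from h import *
s=st()
```

```text
12.15 chute [-0.0394 -0.0317  0.0222] yaw err -0.09 F [-4.86 -2.14  5.57] op 0.613
```

{"name": "play_rows", "arguments": {
  "plan": [
    [[0.084,0.0315,0,0,0,0,0.22],[0.084,0.0315,0,0,0,0,0.22],[0.084,0.0315,0,0,0,0,0.22],[0.084,0.0315,0,0,0,0,0.22],[0.084,0.0315,0,0,0,0,0.22],[0.084,0.0315,0,0,0,0,0.22],[0.084,0.0315,0,0,0,0,0.22],[0.084,0.0315,0,0,0,0,0.22],[0.056,0.021,0,0,0,0,0.22],[0,0,0,0,0,0,0.22]]
  ]
}}

```text
time_s: 13.15
position: [0.645, 0.1918, 0.0222]
tcp_rot: [[-0.937, -0.35, -0.008], [-0.35, 0.937, -0.002], [0.008, 0.001, -1.0]]
force: [-6.2, -2.0, 6.7]
opening: 0.61
```

Run:
```python
from h import *
s=st()
```

```text
13.15 chute [-0.0007 -0.0319  0.0222] yaw err -0.09 F [-6.15 -1.99  6.66] op 0.61
```

{"name": "play_rows", "arguments": {
  "plan": [
    [[0.0375,0.014,0,0,0,0,0.22],[0.0375,0.014,0,0,0,0,0.22],[0.0375,0.014,0,0,0,0,0.22],[0.0375,0.014,0,0,0,0,0.22],[0,0,0,0,0,0,0.22],[0,0,0,0,0,0,0.22]]
  ]
}}

```text
time_s: 13.75
position: [0.6521, 0.1945, 0.0222]
tcp_rot: [[-0.937, -0.35, -0.009], [-0.35, 0.937, -0.002], [0.009, 0.001, -1.0]]
force: [-6.8, -1.9, 6.5]
opening: 0.606
```

Run:
```python
from h import *
s=st();a=capture("side")[:,:,::-1];a=cv2.resize(a[140:230,220:400],None,fx=4,fy=4,interpolation=cv2.INTER_CUBIC);cv2.imwrite("pics/7.png",a)
```

```text
13.75 chute [ 0.0068 -0.0319  0.0222] yaw err -0.09 F [-6.83 -1.95  6.48] op 0.606
```

View pics/7.png

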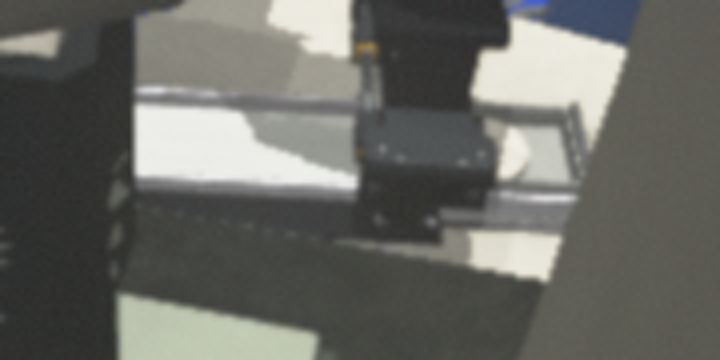

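{"name": "play_rows", "arguments": {
  "plan": [
    [[0.0375,0.014,0,0,0,0,0.22],[0.0375,0.014,0,0,0,0,0.22],[0,0,0,0,0,0,0.22],[0,0,0,0,0,0,0.22]]
  ]
}}

```text
time_s: 14.2
position: [0.6536, 0.1951, 0.0221]
tcp_rot: [[-0.936, -0.351, -0.014], [-0.351, 0.936, -0.004], [0.014, 0.001, -1.0]]
force: [-9.1, -4.4, 9.5]
opening: 0.609
```

Run:
```python
from h import *
s=st()
```

```text
14.2 chute [ 0.0085 -0.0319  0.0221] yaw err -0.04 F [-9.13 -4.41  9.51] op 0.609
```

{"name": "play_rows", "arguments": {
  "plan": [
    [[0.0375,0.014,0,0,0,0,0.22],[0,0,0,0,0,0,0.22],[0,0,0,0,0,0,0.22]]
  ]
}}

```text
time_s: 14.5
position: [0.6537, 0.1952, 0.0222]
tcp_rot: [[-0.936, -0.351, -0.018], [-0.351, 0.936, -0.005], [0.019, 0.001, -1.0]]
force: [-12.1, -6.6, 12.7]
opening: 0.608
```

Run:
```python
from h import *
s=st()
```

```text
14.5 chute [ 0.0086 -0.0319  0.0222] yaw err -0.0 F [-12.12  -6.56  12.74] op 0.608
```

{"name": "play_rows", "arguments": {
  "plan": [
    [[-0.056,-0.021,0,0,0,0,0.22],[-0.056,-0.021,0,0,0,0,0.22],[-0.056,-0.021,0,0,0,0,0.22],[-0.056,-0.021,0,0,0,0,0.22],[-0.056,-0.021,0,0,0,0,0.22],[0,0,0,0,0,0,0.22],[0,0,0,0,0,0,0.22]]
  ]
}}

```text
time_s: 15.2
position: [0.6478, 0.1922, 0.0226]
tcp_rot: [[-0.937, -0.35, 0.001], [-0.35, 0.937, -0.0], [-0.001, -0.0, -1.0]]
force: [1.5, 0.7, 1.2]
opening: 0.607
```

Run:
```python
from h import *
s=st()
```

```text
15.2 chute [ 0.002  -0.0326  0.0226] yaw err -0.11 F [1.47 0.67 1.21] op 0.607
```

Clear of the tray by about 6 mm; lift.

{"name": "play_rows", "arguments": {
  "plan": [
    [[0,0,0.1,0,0,0,0.22],[0,0,0.1,0,0,0,0.22],[0,0,0.1,0,0,0,0.22],[0,0,0.1,0,0,0,0.22],[0,0,0.2,0,0,0,0.22],[0,0,0.4,0,0,0,0.22],[0,0,0.4,0,0,0,0.22],[0,0,0.4,0,0,0,0.22],[0,0,0.4,0,0,0,0.22],[0,0,0.4,0,0,0,0.22],[0,0,0.4,0,0,0,0.22],[0,0,0,0,0,0,0.22]]
  ]
}}

```text
time_s: 16.4
position: [0.6496, 0.1924, 0.1763]
tcp_rot: [[-0.937, -0.35, 0.007], [-0.35, 0.937, 0.0], [-0.007, -0.002, -1.0]]
force: [-0.2, -0.2, 0.1]
opening: 0.609
```

{"name": "play_rows", "arguments": {
  "plan": [
    [[-0.5,-0.2,0,0,0,0,0.22],[-0.5,-0.2,0,0,0,0,0.22],[-0.5,-0.2,0,0,0,0,0.22],[-0.5,-0.2,0,0,0,0,0.22],[-0.5,-0.2,0,0,0,0,0.22],[-0.5,-0.2,0,0,0,0,0.22],[-0.3,-0.1,0,0,0,0,0.22],[0,0,0,0,0,0,0.22],[0,0,0,0,0,0,0.22],[0,0,0,0,0,0,0.22]]
  ]
}}

```text
time_s: 17.4
position: [0.4839, 0.1275, 0.1725]
tcp_rot: [[-0.937, -0.35, 0.002], [-0.35, 0.937, 0.0], [-0.002, -0.001, -1.0]]
force: [0.3, 0.8, 0.4]
opening: 0.611
```

Run:
```python
from h import *
s=st();t=capture("top")[:,:,::-1];a=capture("side")[:,:,::-1]
a=cv2.resize(a[140:230,250:400],None,fx=2.6,fy=2.6,interpolation=cv2.INTER_CUBIC);t=cv2.resize(t[85:215,145:245],None,fx=4,fy=4,interpolation=cv2.INTER_CUBIC)
o=np.zeros((520,400+a.shape[1],3),np.uint8);o[:520,:400]=t;o[:a.shape[0],400:]=a;cv2.imwrite("pics/8.png",o)
```

```text
17.4 chute [-0.1741 -0.0356  0.1725] yaw err -0.1 F [0.28 0.8  0.4 ] op 0.611
```

View pics/8.png

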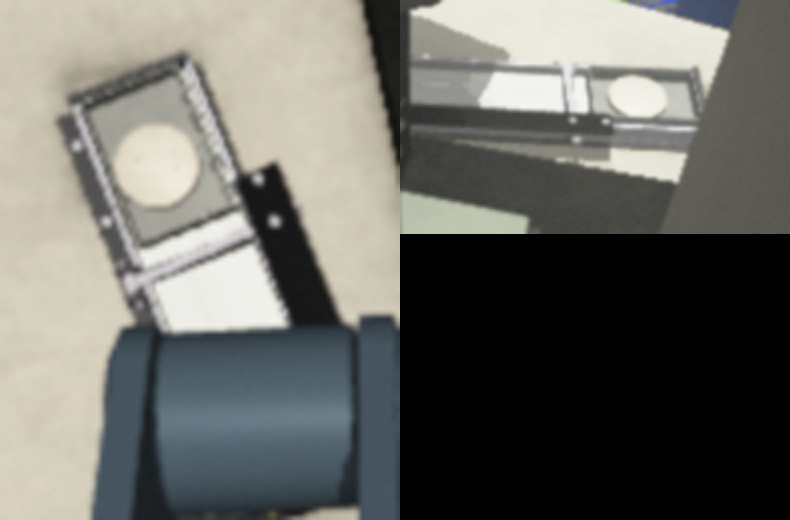

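Run:
```python
from h import *
c=np.load('c.npy');print(inv(c,ray(np.array([[142,246],[243,206]])/4+[145,85]-.4,.035)))
print(hand_in())
```

```text
[[ 0.01681629  0.03467927  0.035     ]
 [ 0.01769549 -0.04120309  0.035     ]]
the job is handed in; nothing more can be done
None
```

The tray is home against the end stop and the job is handed in, at about 17.5 s of the 69 s allowed. I held the press bar down with the right finger while the left finger pushed the tray over the lowered gate. Then I backed off about 6 mm and lifted the hand clear.

**Final checks:**
- **Pictures:** The last top and side views show the tray at the end stop with the block lying flat in it. The gate is up again behind the tray.
- **Contact with the stop:** Before I backed off, the last 2 mm of commanded push moved the finger only 0.1 mm and the force rose, so the tray was firmly against the stop.
- **Tray position:** The top view puts the rear wall at about x = +17 mm, against +20 mm nominal. That gives a tray origin of about 72 mm, inside the 69–79 mm window, though the reading is only good to a few millimetres.
- **Bystanders:** I did not re-measure the ring, carton and pin at the end. The arm was never low near them.

**One thing went wrong on the way:** I first pressed the bar too hard and the finger stuck on it, with about 28 N sideways and 32 N vertical. The tray was still before the gate. I backed off and continued with a much lighter press, and the finger slid on without sticking.

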